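# Back the ratchet turntable off by one notch

## Task

The painting turntable has been turned one notch too far. Using only the fingertips, tip the pawl's ball lever outward so that its nose lifts out of the teeth and stays up, push the wheel backward (clockwise seen from above) by one notch, then tip the lever back so that the pawl drops fully into that notch. Never touch the wet rosette in the middle of the wheel, keep it there, pick nothing up, and leave everything else on the bench where it is.

Things in the scene. Friction and masses are not known exactly. Their poses are not given: they have to be found in the camera images.
- stand: Fixed steel base of a ratchet turntable, sizes in mm. Origin on the bench, on the turntable's upright axis; z up. On its +y side the pawl is hinged on a level pin 160 from the axis, 66 above the bench, between two cheek plates (36 apart over their outer faces, 78 high, 143 to 193 from the axis). A base tongue 44 wide, 14 high reaches out to 195.
- hub (a point): Centre of the wheel's deck, on the axis, 60 mm above the bench; turns with the wheel. The steel ratchet wheel lies flat: rim 250 diameter, rim face 42 above the bench, with ten ramp-shaped teeth 36 degrees apart, 14 high (tops 56 above the bench), 98 to 122 from the axis. The raised round deck inside them is 186 diameter. The wheel's first drive peg is on this point's +x axis.
- peg (a point): Centre of the top of the first drive peg; turns with the wheel. Five such upright steel pegs, 12 mm diameter, stand on the deck 80 mm from the axis, 72 degrees apart; they rise from 60 to 105 mm above the bench.
- wheel (a joint): Wheel angle, rad, counter-clockwise from above positive; at 0 the first peg is on the stand's +x axis. Backward = clockwise = falling; the dropped pawl blocks it. A notch is 0.628. Notches have play: pawl down in the present notch allows 0 to 0.23, in the next one back -0.628 to -0.40. Stiff bearing (0.12 N m, about 1.5 N at a peg): it stays where left.
- pawl (a joint): Pawl tilt, rad: 0 = nose fully down in a notch; grows as the ball lever is tipped outward, away from the wheel, lifting the nose; 0.95 = lying back on its stop. Above about 0.3 the nose clears the teeth. Balances at about 0.4: tipped farther it falls onto its stop and stays, tipped less it falls toward the wheel. About 1 N at the ball moves it.
- ball (a point): Centre of the steel ball, 30 diameter, at the top of the pawl's finger lever (a 10 mm rod), 66 mm from the pivot pin. In the stand's frame it is at y 148, z 131 mm when the pawl is down and at y 206, z 113 mm when it is thrown back; it moves only in the stand's y-z plane.
- rosette: Round plaster rosette with a wet coat, 100 diameter, 38 tall, lying loose on the middle of the deck; origin at the centre of its underside.
- leaf: Bystander: loose plaster leaf casting, about 115 x 75 mm, 32 mm tall, lying flat. Origin at the centre of its underside.
- berries: Bystander: loose plaster berry-cluster casting on a slab, 85 x 75 x 34. Origin at the centre of its underside.
- tin: Bystander: closed white paint tin with a blue band, 100 diameter, 120 tall. Origin at the centre of its underside.
- brush: Bystander: paint brush about 200 long, lying flat. Origin at the centre of its underside.
- tape: Bystander: roll of paper tape, 100 diameter, 25 tall, lying flat. Origin at the centre of its underside.
- block: Bystander: cork sanding block, 100 x 60 x 30. Origin at the centre of its underside.
- cup: Bystander: grey plastic cup, 70 diameter, 90 tall. Origin at the centre of its underside.
Not all that is in view belongs to the job. What is shaped like the rosette but orange or purple is not meant.

How it is judged:
On the way, in this order (a step that is already met when the one before it is completed fails the run):
1. the pawl is thrown back, its nose clear of the teeth, before the wheel has moved back (value of joint pawl above 0.6 rad and value of joint wheel above -0.3 rad), for 0.2 s.
2. the wheel is pushed back by one notch (value of joint wheel between -0.665 and -0.37 rad), for 0.2 s.
At the end, for the whole second after the job is handed in: The wheel is at rest one notch back (joint between -0.665 and -0.37 rad), the pawl is fully down in that notch (joint under 0.06 rad), and the rosette lies on the deck within 15 mm of its centre (all of step 2 and value of joint pawl below 0.06 rad and velocity of joint wheel between -0.05 and 0.05 rad/s and horizontal distance between rosette and hub below 0.015 m and height (world z) of rosette between 0.055 and 0.066 m); the robot touches nothing.
It fails at once if the wet rosette is touched (contact force between any of the fingers, the arm and rosette above 0.2 N).
It fails at once if the rosette is lifted or slides off the middle (height (world z) of rosette above 0.07 m or horizontal distance between rosette and hub above 0.02 m).
It fails at once if the wheel is pushed back nearly two notches (value of joint wheel below -1 rad).
It fails at once if the wheel is turned forward a notch (value of joint wheel above 0.55 rad).
It fails at once if another thing on the bench is moved (over 20 mm) or lifted (distance of any of leaf, berries, tin, brush, tape, block, cup from where it was at the start of the episode above 0.02 m).
It also fails if it takes over 54 s, if anything falls off the work surface, if the arm or the gripper's body presses on something with over 40 N, if the wrist force passes 120 N, or if a joint passes its speed limit or range.

## Robot

A 7-joint arm with a two-finger parallel gripper is mounted at the origin on the work surface. World frame = base frame: x ahead of the robot, y to its left, z up, the work surface at z = 0. Lengths are in m, angles in rad, forces in N, time in s.
With the tool pointing down it reaches from about 0.425 to 0.925 m from the base axis. Payload 6.8 kg.
Tool frame: the origin (TCP) lies at the very end of the fingers, on their centre line; the grasp point (between the pads) lies 19 mm behind it; z points along the fingers, y is the line along which they close (so a half turn about z gives the same grasp; the last joint's range is limited). The gripper opens to 85 mm and grips with 20 to 120 N. Pads are 22 mm wide; open, the fingers measure 114 mm over their backs; the gripper's body (76 mm by 85 mm) begins 54 mm behind the grasp point. The pads swing forward as they close: fully open they stand 13 mm farther back than shut.
Start: joints at [1.105, 0.477, 0.022, 1.555, -0.011, 1.109, -0.083], TCP at [0.236, -0.632, 0.203] pointing down, gripper open.
Joint ranges: [-2.96, 2.96], [-0.34, 2.1], [-1.41, 1.46], [0.24, 2.44], [-1.37, 4.51], [0.17, 1.92], [-2.96, 2.96]. Speed limits (rad/s): [2.39, 2.39, 3.14, 3.14, 3.14, 3.14, 3.14].

## Interface

Orientations are given as a unit quaternion [w, x, y, z].
In Python, from station import get_obs, read_camera, hand_in gives the robot as it stands.
- The arm moves only by the tool arm_command, never from a script. Its argument "commands" is one flat list of numbers, 7 for each row, row after row: the shift along the tool's x, y, z in m, then the turn, a rotation vector about the tool's x, y, z in degrees, then the opening, from 0 (shut) to 1 (fully open). In form: [tx, ty, tz, rx, ry, rz, fingers, tx, ty, tz, rx, ry, rz, fingers, ...]. A call has 1 to 8 rows; each row is the pose to reach, as a shift and turn from the pose commanded when the call began, along the tool's axes at that moment; what a row does not reach only later rows make up. A row lasts 1/10 s, in which the tool goes at most 50 mm and 8.59 degrees, less where a joint would pass 70% of its speed; a pose out of reach is approached as far as the arm can. A call with a gripper value outside its range is refused whole. The fingers move at their own pace and stop on an object; "force" is the grip in N (left out, the last holds). Time passes only in rows, so rows that repeat a pose let the fingers close. It gives the time, the measured TCP pose, the force, the opening and the grip force at its end, in the units of the state.
- get_obs(): the state, without advancing time (a new reading comes with each control period).
- read_camera(name): name is "scene" or "top"; returns a dict with "img" (480x640x3 uint8, red, green, blue), "camera_matrix" (3x3 intrinsics, pixels), "k1" (the pictures are not rectified: a ray, as slopes to the right and down, at radius r is drawn at 1 + k1 r^2 times it, then the intrinsics apply), "pose" (4x4, takes a point from camera to world coordinates). Camera axes: x right, y down, z forward; pixel columns grow to the right and rows downward; lengths in m; the calibration is good to about 2 mm. A picture is of the moment at which its call begins. There is no depth.
- hand_in(): hands the job in; it is judged then, once.
The state is a dict: "t": time; "q": joint angles; "joint_vel": joint speeds; "joint_torque": joint torques, N m; "eef_pos": TCP position; "tool_rot": TCP orientation; "contact_force": force on the tool from outside, world axes, zero at the start; "torque": the same for the moment, N m; "gripper_width": opening from 0.0 (shut) to 1.0 (fully open); "grasp_force": force on a finger pad.
Only numpy, scipy, OpenCV 4.12 (cv2) and the standard library are available. Lean on these libraries where they do the work, as an engineer would, in place of code of your own. Each camera call takes 0.05 s, during which the arm holds its last target. There are 200 camera calls.

## Working session

There is one attempt and no reset: what is moved stays moved. The work goes in short steps, Python scripts to look and compute and a tool call to move; the robot and the scene stay as the last step left them, time stands still between calls to the robot, and variables do not carry over. Pictures are saved under pics/ and viewed, at most 10 in all, crops included, and the job is handed in when it is done.

Besides the shell and the picture viewer there is one more tool, called after "Call:" by a JSON object that holds its "fn" and its "kwargs", one argument or row to a line. arm_command: Moves the arm, as the interface text tells. Its arguments: {"type":"object","properties":{"commands":{"type":"array","items":{"type":"number"}},"force":{"type":"number"}},"required":["commands"]}

```bash
mkdir -p pics; ls; cat > h.py <<'E'
import numpy as np, cv2
from station import get_obs, read_camera, hand_in
def ray(c,u,v):
    K=c["camera_matrix"]; p=cv2.undistortPoints(np.array([[[u,v]]],float),K,np.array([c["k1"],0,0,0.]))[0,0] if False else None
    d=np.array([(u-K[0,2])/K[0,0],(v-K[1,2])/K[1,1]]); x=d.copy()
    for _ in range(20): x=d/(1+c["k1"]*(x@x))
    P=np.array(c["pose"]); return P[:3,3],P[:3,:3]@np.array([x[0],x[1],1])
def onz(c,u,v,z):
    o,d=ray(c,u,v); return o+d*(z-o[2])/d[2]
def proj(c,p):
    P=np.array(c["pose"]); q=P[:3,:3].T@(np.array(p)-P[:3,3]); x=q[:2]/q[2]; x=x*(1+c["k1"]*(x@x))
    K=c["camera_matrix"]; return np.array([K[0,0]*x[0]+K[0,2],K[1,1]*x[1]+K[1,2]])
E
python3 - <<'E'
from h import *
for n in("scene","top"):
    c=read_camera(n); cv2.imwrite(f"pics/{n}0.png",c["img"][:,:,::-1]); print(n,np.round(c["pose"],3).tolist(),np.round(c["camera_matrix"],1).tolist(),c["k1"])
print(get_obs())
E
```

```text
pics
scene [[0.8, 0.498, -0.335, 0.884], [0.6, -0.665, 0.444, -0.44], [-0.002, -0.557, -0.831, 0.89], [0.0, 0.0, 0.0, 1.0]] [[565.1, 0.0, 321.7], [0.0, 565.1, 237.8], [0.0, 0.0, 1.0]] -0.11547184772536694
top [[-0.029, -0.996, 0.085, 0.49], [-1.0, 0.028, -0.007, -0.035], [0.004, -0.085, -0.996, 1.034], [0.0, 0.0, 0.0, 1.0]] [[474.9, 0.0, 312.4], [0.0, 474.9, 242.1], [0.0, 0.0, 1.0]] 0.004339089811996054
{'t': 0.1, 'q': array([ 1.10492825,  0.47773121,  0.0223209 ,  1.55631102, -0.01145806,
        1.10930779, -0.08308766]), 'joint_vel': array([ 1.15498696e-03, -1.31297824e-03,  9.35985878e-05, -2.84580080e-03,
       -4.08747658e-04, -1.99051955e-04, -1.67334129e-03]), 'joint_torque': array([ 4.17106989e-03, -5.97758102e+01,  1.61370859e+00, -2.81954616e+01,
        1.28303634e-02,  5.00472088e-03, -2.42984299e-06]), 'eef_pos': array([ 0.23616616, -0.63173707,  0.20183088]), 'tool_rot': array([-7.85498712e-04,  9.84036243e-01,  1.77966315e-01, -2.16157945e-04]), 'contact_force': array([ 0.81064028, -0.69210061, -0.1714128 ]), 'torque': array([0.01380886, 0.02110866, 0.01072801]), 'grasp_force': 0.0, 'gripper_width': 1.001714781446796}
```

View pics/scene0.png

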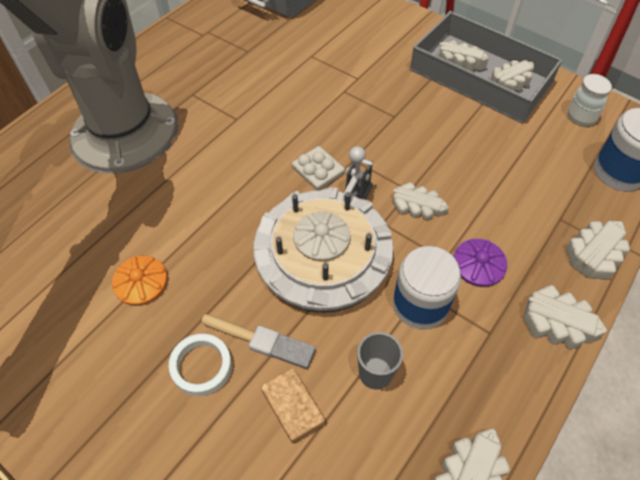

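View pics/top0.png

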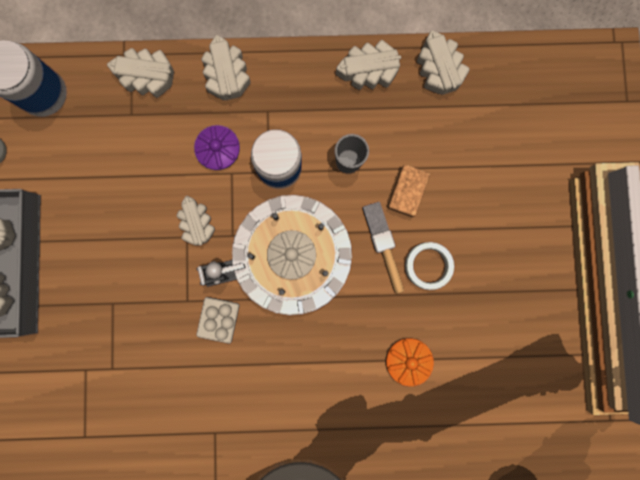

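The scene view shows the wheel at about (322,245), with the ball lever at (358,155). The top view shows the wheel at (292,255) with five dark pegs around it, the ball at (213,270), the tin at (277,155), the berries at (218,320) and the leaf at (195,222).

```bash
cat >> h.py <<'E'
def pegs(c,cen,rad,zc=0.09):
    img=c["img"].astype(int); m=((img.max(2)<75)).astype(np.uint8)
    n,l,s,ce=cv2.connectedComponentsWithStats(m); out=[]
    for i in range(1,n):
        if 8<s[i,4]<400:
            p=onz(c,*ce[i],zc); 
            if np.hypot(*(p[:2]-cen))<rad: out.append((ce[i].round(1),s[i,4],p.round(4)))
    return out
E
python3 - <<'E'
from h import *
T=read_camera("top");S=read_camera("scene")
c0=onz(T,292,254.5,.06);print(c0)
for n,c in(("t",T),("s",S)):
    for r in pegs(c,c0[:2],.12): print(n,*r)
    im=c["img"]; u,v=proj(c,[c0[0],c0[1],.06]).astype(int)
    cv2.imwrite(f"pics/{n}c.png",cv2.resize(im[v-120:v+100,u-130:u+110,::-1],None,fx=2.6,fy=2.6,interpolation=cv2.INTER_CUBIC)); print(u-130,v-120)
a=cv2.imread("pics/tc.png");b=cv2.imread("pics/sc.png");
E
```

```text
[0.54849919 0.00105229 0.06      ]
t [275.5 217.8] 10 [0.6212 0.0311 0.09  ]
162 134
s [347.1 201.9] 47 [0.551  0.0762 0.09  ]
s [295.2 204.8] 42 [0.4811 0.0157 0.09  ]
s [367.7 243.5] 46 [0.6303 0.0249 0.09  ]
s [279.3 247.2] 46 [ 0.5152 -0.0707  0.09  ]
s [325.5 273.6] 42 [ 0.6083 -0.0652  0.09  ]
190 118
```

View pics/tc.png

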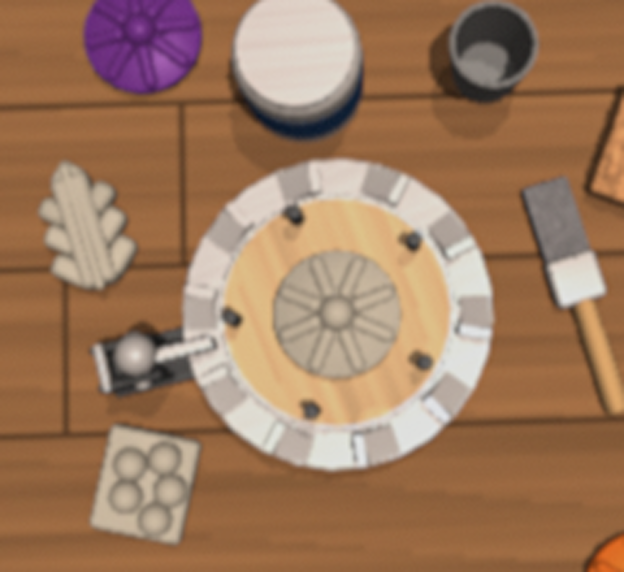

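View pics/sc.png

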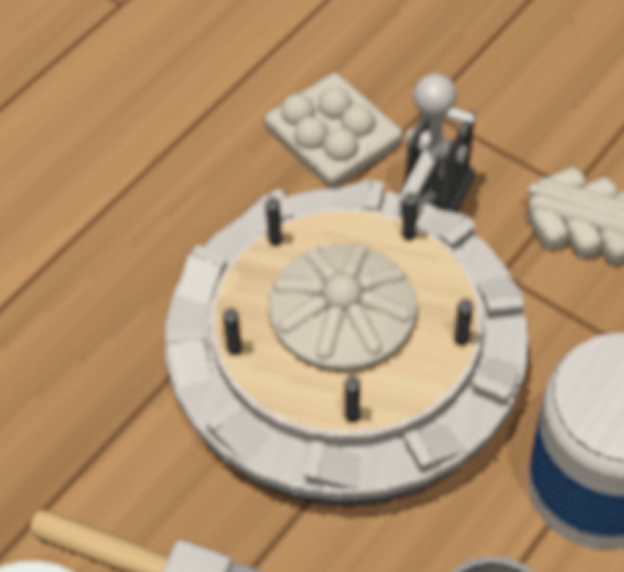

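The crops show the ball at top (213.5,270) and scene (357,154.5), with the nose arm pointing at the wheel. All five pegs are clear. The leaf and berries sit close on either side of the pawl.

```bash
python3 - <<'E'
from h import *
T=read_camera("top");S=read_camera("scene")
def tri(a,b):
    o1,d1=ray(T,*a);o2,d2=ray(S,*b); A=np.array([d1,-d2]).T; t=np.linalg.lstsq(A,o2-o1,rcond=None)[0]
    p,q=o1+d1*t[0],o2+d2*t[1]; return (p+q)/2,np.linalg.norm(p-q)
ball,g=tri((213.5,270.2),(357.3,154.5));print("ball",ball.round(4),g)
f=lambda L,o:[(x/2.6+o[0],y/2.6+o[1]) for x,y in L]
sp=f([(274,203),(409,199),(464,305),(351,382),(231,315)],(190,118))
tp=f([(310,408),(230,317),(292,214),(411,239),(421,361)],(162,134))
from scipy.optimize import least_squares
for n,P in(("s",[onz(S,*p,.104)[:2] for p in sp]),("t",[onz(T,*p,.104)[:2] for p in tp])):
    P=np.array(P); c=P.mean(0); r=np.hypot(*(P-c).T); print(n,c.round(4),r.round(4)); 
    ang=np.degrees(np.arctan2(*(P-c).T[::-1])); print(ang.round(1))
for a,b in zip(tp,sp): print(tri(a,b)[0].round(4))
# wheel rim ellipse in top
img=T["img"].astype(int); hsv=cv2.cvtColor(T["img"],cv2.COLOR_RGB2HSV)
E
```

```text
ball [0.5193 0.1488 0.1296] 0.0016665730390261874
s [0.5528 0.0021] [0.0793 0.0787 0.0792 0.079  0.0793]
[ 164.7   93.8   21.5  -50.8 -122. ]
t [0.5504 0.0032] [0.0773 0.0778 0.0776 0.0787 0.0777]
[ 165.8   93.7   22.1  -50.3 -122.9]
[0.4759 0.0226 0.104 ]
[0.5461 0.0817 0.1017]
[0.624  0.0336 0.0985]
[ 0.6012 -0.0573  0.1001]
[ 0.5082 -0.0623  0.0983]
```

Call:
{"fn": "arm_command", "kwargs": {
  "commands": [0.4,-0.31,0,0,0,0,0,0.4,-0.31,0,0,0,0,0,0.4,-0.31,0,0,0,0,0,0.4,-0.31,0,0,0,0,0,0.4,-0.31,0,0,0,0,0,0.4,-0.31,0,0,0,0,0,0.4,-0.31,0,0,0,0,0,0.4,-0.31,0,0,0,0,0]
}}

```text
t: 1.1
eef_pos: [0.4475, -0.2903, 0.203]
tool_rot: [0.0, 0.984, 0.178, 0.0]
contact_force: [1.1, -0.1, -0.6]
gripper_width: -0.001
grasp_force: 0.0
```

Call:
{"fn": "arm_command", "kwargs": {
  "commands": [0.215,-0.344,0,0,0,0,0,0.215,-0.344,0,0,0,0,0,0.215,-0.344,0,0,0,0,0,0.215,-0.344,0,0,0,0,0,0.215,-0.344,0,0,0,0,0,0.215,-0.344,0,0,0,0,0,0.215,-0.344,0,0,0,0,0,0.215,-0.344,0,0,0,0,0]
}}

```text
t: 1.9
eef_pos: [0.5267, 0.1017, 0.203]
tool_rot: [0.0, 0.984, 0.178, 0.0]
contact_force: [0.7, 0.4, -0.9]
gripper_width: -0.001
grasp_force: 0.0
```

Call:
{"fn": "arm_command", "kwargs": {
  "commands": [0,0,0,0,0,0,0]
}}

```text
t: 2.0
eef_pos: [0.5268, 0.1088, 0.2033]
tool_rot: [-0.002, 0.983, 0.183, 0.001]
contact_force: [-0.3, -1.1, -0.6]
gripper_width: 0.001
grasp_force: 0.0
```

Call:
{"fn": "arm_command", "kwargs": {
  "commands": [0,0,0.03,0,0,0,0,0,0,0.06,0,0,0,0,0,0,0.085,0,0,0,0,0,0,0.085,0,0,0,0]
}}

```text
t: 2.4
eef_pos: [0.5239, 0.0986, 0.1147]
tool_rot: [0.0, 0.984, 0.178, -0.003]
contact_force: [-0.3, 0.3, -0.1]
gripper_width: 0.002
grasp_force: 0.0
```

```bash
python3 - <<'E'
from h import *
o=get_obs();print(o["eef_pos"],o["contact_force"])
S=read_camera("scene"); im=S["img"][80:300,220:460,::-1]; cv2.imwrite("pics/s1.png",cv2.resize(im,None,fx=2.6,fy=2.6))
E
```

```text
[0.52392182 0.09856797 0.11468871] [-0.25037997  0.25813544 -0.10676885]
```

View pics/s1.png

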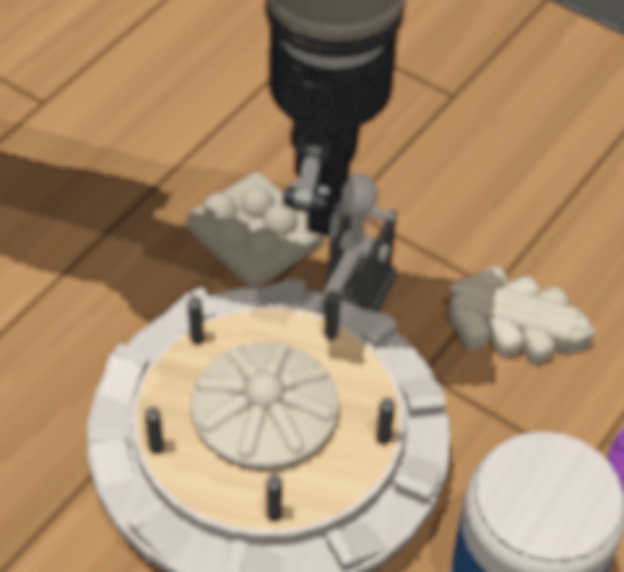

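The finger is on the wheel side of the ball: fingertip at crop (320,215), ball at (358,195). Now I push outward.

Call:
{"fn": "arm_command", "kwargs": {
  "commands": [0.006,-0.01,0,0,0,0,0,0.009,-0.02,0,0,0,0,0,0.011,-0.03,0,0,0,0,0,0.012,-0.04,0,0,0,0,0,0.014,-0.05,0,0,0,0,0,0.016,-0.06,0,0,0,0,0,0.016,-0.06,0,0,0,0,0]
}}

```text
t: 3.15
eef_pos: [0.52, 0.164, 0.1179]
tool_rot: [-0.0, 0.984, 0.179, 0.0]
contact_force: [0.4, 0.2, -0.1]
gripper_width: -0.002
grasp_force: 0.0
```

```bash
cat >> h.py <<'E'
C=np.array([.5515,.0025]);EX=np.array([.977,.215]);EY=np.array([-.215,.977])
def st(p): d=np.array(p)[:2]-C; return np.array([d@EX,d@EY,p[2]]).round(4)
E
python3 - <<'E'
from h import *
o=get_obs();print(st(o["eef_pos"]),o["eef_pos"],o["contact_force"])
S=read_camera("scene"); im=S["img"][80:300,220:460,::-1]; cv2.imwrite("pics/s2.png",cv2.resize(im,None,fx=2.6,fy=2.6))
o=get_obs();print(st(o["eef_pos"]),o["eef_pos"],o["contact_force"])
E
```

```text
[0.004  0.1645 0.1179] [0.5200252  0.16398328 0.11785735] [ 0.42947825  0.20515613 -0.07940347]
[0.0039 0.1632 0.1177] [0.52027709 0.16270372 0.1177455 ] [0.43466493 0.13008642 0.57981465]
```

View pics/s2.png

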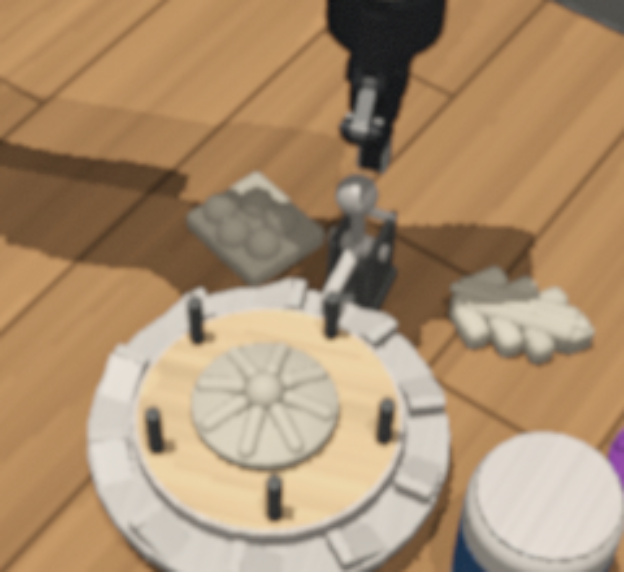

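The ball is still at crop (355,195), so the lever hasn't moved. The fingertip is drawn at about (375,165), and I'm comparing that with the projected TCP.

```bash
python3 - <<'E'
from h import *
S=read_camera("scene");T=read_camera("top")
o=get_obs();p=o["eef_pos"];print(p)
print("scene tip",(proj(S,p)-[220,80])*2.6, "ball",(proj(S,[.5193,.1488,.1296])-[220,80])*2.6)
print("top tip",proj(T,p))
import json
for n,c in(("s",S),("t",T)):
    q=proj(c,[.5193,.1488,.1296]).astype(int); im=c["img"][max(0,q[1]-60):q[1]+60,max(0,q[0]-50):q[0]+50,::-1]; cv2.imwrite(f"pics/{n}3.png",cv2.resize(im,(400,480)))
a=np.hstack([cv2.imread("pics/s3.png"),cv2.imread("pics/t3.png")]);cv2.imwrite("pics/st3.png",a)
E
```

```text
[0.52055617 0.16128904 0.11761622]
scene tip [366.54238037 195.59510829] ball [355.77859573 193.85074982]
top tip [207.9522253  269.58916646]
```

View pics/st3.png

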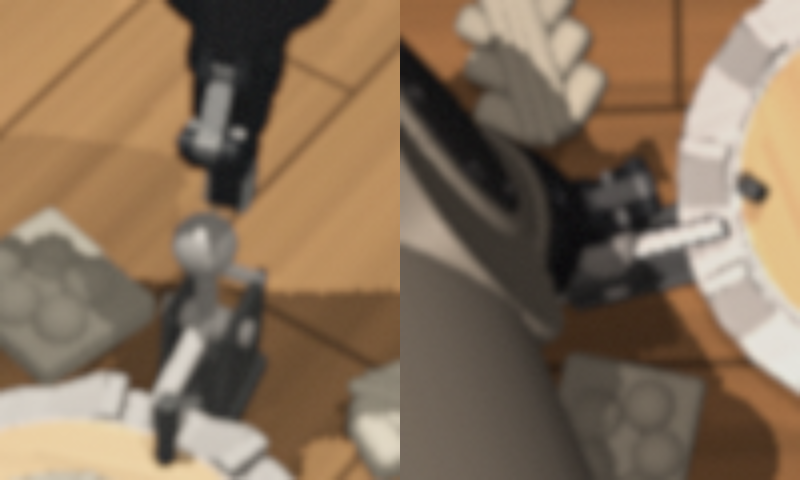

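```bash
python3 - <<'E'
from h import *
S=read_camera("scene");o=get_obs();p=o["eef_pos"];print(p,st(p),o["gripper_width"],o["contact_force"],o["q"],o["tool_rot"])
for P in ([.5239,.0986,.1147],[.524,.113,.115],[.507,.2038,.113],p,p+[0,0,.02],p+[0,.02,0],[.5193,.1488,.1296]): print(np.round((proj(S,P)-[220,80])*2.6))
im=S["img"][80:200,290:420,::-1]; print(np.abs(im[:,:,::-1].astype(int)).shape)
E
```

```text
[0.52060018 0.16105041 0.11757004] [0.0039 0.1615 0.1176] -0.002965974162486034 [ 0.31480311 -0.51298866  1.1105339 ] [-0.10018488  0.39421523 -0.38960805  1.92718027  0.1947521   0.85689114
 -1.80485437] [ 2.36589394e-04  9.84111821e-01  1.77549578e-01 -1.21363307e-04]
[318. 255.]
[331. 242.]
[384. 157.]
[366. 196.]
[368. 176.]
[382. 179.]
[356. 194.]
(120, 130, 3)
```

Call:
{"fn": "arm_command", "kwargs": {
  "commands": [0,0,-0.04,0,0,0,0,0,0,-0.05,0,0,0,0,0,0,-0.05,0,0,0,0,0,0,-0.05,0,0,0,0]
}}

```text
t: 3.75
eef_pos: [0.5203, 0.161, 0.1671]
tool_rot: [0.0, 0.984, 0.178, -0.0]
contact_force: [-0.6, 0.3, 0.9]
gripper_width: -0.002
grasp_force: 0.0
```

```bash
python3 - <<'E'
from h import *
o=get_obs();p=o["eef_pos"];print(p,o["contact_force"])
S=read_camera("scene");im=S["img"]; b=cv2.imread("pics/scene0.png")[:,:,::-1]
d=np.abs(im.astype(int)-b).max(2); q=proj(S,p); print("tip proj",q)
x0,y0=int(q[0])-30,int(q[1])-50
cv2.imwrite("pics/s4.png",cv2.resize(im[y0:y0+90,x0:x0+90,::-1],(600,600),interpolation=cv2.INTER_NEAREST)); print(x0,y0)
for dz in(0,.01,.02,.03): print(dz,proj(S,p+[0,0,dz])-[x0,y0])
E
```

```text
[0.52029245 0.16104591 0.16710408] [-0.64024036  0.25160233  0.86384596]
tip proj [362.30379921 136.27043488]
332 86
0 [30.30379921 50.27043488]
0.01 [30.62445917 46.25367963]
0.02 [30.94986562 42.1723321 ]
0.03 [31.2801091  38.02498651]
```

View pics/s4.png

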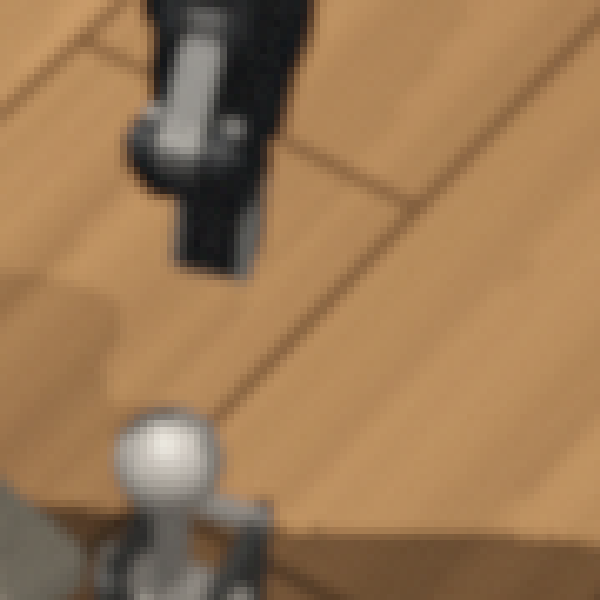

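The finger end is at crop (210,268), which is full-image (363,126). The projected TCP is 10 px lower, so the tip sits about 25 mm higher than reported. That means it slid over the top of the ball, and I'll lower it accordingly.

Call:
{"fn": "arm_command", "kwargs": {
  "commands": [-0.005,0.026,0,0,0,0,0,-0.011,0.054,0,0,0,0,0,-0.011,0.054,0,0,0,0,0,-0.011,0.054,0.03,0,0,0,0,-0.011,0.054,0.055,0,0,0,0,-0.011,0.054,0.077,0,0,0,0,-0.011,0.054,0.077,0,0,0,0,-0.011,0.054,0.077,0,0,0,0]
}}

```text
t: 4.6
eef_pos: [0.5285, 0.1076, 0.0902]
tool_rot: [-0.0, 0.984, 0.178, -0.001]
contact_force: [0.3, 0.1, 0.7]
gripper_width: -0.001
grasp_force: 0.0
```

```bash
python3 - <<'E'
from h import *
o=get_obs();p=o["eef_pos"];print(p,st(p),o["contact_force"])
E
```

```text
[0.5284945  0.10758704 0.0902349 ] [1.000e-04 1.076e-01 9.020e-02] [0.31613987 0.06382049 0.68294415]
```

Call:
{"fn": "arm_command", "kwargs": {
  "commands": [0.0015,-0.01,0,0,0,0,0,0.003,-0.02,0,0,0,0,0,0.004,-0.03,0,0,0,0,0,0.006,-0.04,0,0,0,0,0,0.007,-0.05,0,0,0,0,0,0.009,-0.06,0,0,0,0,0,0.009,-0.065,0,0,0,0,0,0.009,-0.065,0,0,0,0,0]
}}

```text
t: 5.4
eef_pos: [0.5144, 0.1725, 0.0907]
tool_rot: [-0.0, 0.984, 0.179, -0.0]
contact_force: [-0.7, 0.1, -0.3]
gripper_width: 0.002
grasp_force: 0.0
```

```bash
cat >> h.py <<'E'
def blob():
    # compare with first picture: metal-ish brightness at ball-down / ball-back spots
    S=read_camera("scene");im=S["img"]
    for n,P in(("down",[.5193,.1488,.1296]),("back",[.5072,.2038,.113])):
        u,v=proj(S,P).round().astype(int); print(n,im[v-2:v+3,u-2:u+3].reshape(-1,3).mean(0).round())
E
python3 - <<'E'
from h import *
o=get_obs();p=o["eef_pos"];print(p,st(p),o["contact_force"]); blob()
S0=cv2.imread("pics/scene0.png")[:,:,::-1];
S=read_camera("scene");
for P in([.5193,.1488,.1296],[.5072,.2038,.113]):
    u,v=proj(S,P).round().astype(int);print("orig",S0[v-2:v+3,u-2:u+3].reshape(-1,3).mean(0).round())
E
```

```text
[0.51439006 0.17245197 0.09068638] [0.0003 0.174  0.0907] [-0.69623126  0.06213583 -0.3355987 ]
down [134. 103.  73.]
back [56. 55. 53.]
orig [199. 194. 185.]
orig [167. 126.  83.]
```

Call:
{"fn": "arm_command", "kwargs": {
  "commands": [0,0,-0.05,0,0,0,0,0,0,-0.1,0,0,0,0,0.01,0.05,-0.1,0,0,0,0,0.015,0.1,-0.1,0,0,0,0,0.02,0.15,-0.1,0,0,0,0,0.025,0.2,-0.1,0,0,0,0,0.027,0.251,-0.1,0,0,0,0,0.027,0.251,-0.1,0,0,0,0]
}}

```text
t: 6.3
eef_pos: [0.6292, -0.065, 0.19]
tool_rot: [0.002, 0.985, 0.172, -0.0]
contact_force: [0.2, -0.4, -0.3]
gripper_width: 0.0
grasp_force: 0.0
```

```bash
cat >> h.py <<'E'
TX=np.array([.9367,.3502]);TY=np.array([.3502,-.9367])
def tl(p): d=np.array(p)[:2]-C; return np.array([d@TX,d@TY,p[2]]).round(4)
def wheel(ref=True):
    S=read_camera("scene"); P=np.array([r[2][:2] for r in pegs(S,C,.11,.083)]); d=P-C; r=np.hypot(*d.T)
    print("pegs r,stand angle rad mod notch72:",r.round(3),(np.radians((np.degrees(np.arctan2(*d.T[::-1]))-12.4+36)%72-36)).round(3))
E
python3 - <<'E'
from h import *
o=get_obs();p=o["eef_pos"];print(p,tl(p),o["contact_force"]); blob(); wheel()
S=read_camera("scene");cv2.imwrite("pics/s5.png",cv2.resize(S["img"][80:310,210:480,::-1],None,fx=2.6,fy=2.6))
E
```

```text
[ 0.62918201 -0.06503077  0.19003243] [0.0491 0.0905 0.19  ] [ 0.24335992 -0.38482752 -0.31068757]
down [106.  99.  88.]
back [91. 85. 75.]
pegs r,stand angle rad mod notch72: [0.08  0.004 0.08  0.08  0.084] [ 0.158 -0.277  0.15   0.213  0.17 ]
```

View pics/s5.png

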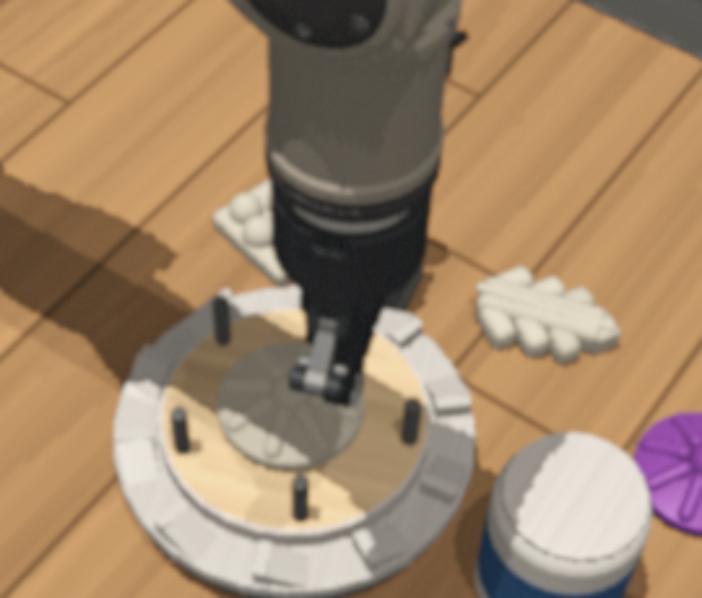

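The gripper hides the pawl. The wheel is unchanged, and the peg to push is at crop (300,495).

Call:
{"fn": "arm_command", "kwargs": {
  "commands": [0,0,0.02,0,0,0,0,0,0,0.05,0,0,0,0,0,0,0.08,0,0,0,0,0,0,0.08,0,0,0,0]
}}

```text
t: 6.85
eef_pos: [0.6242, -0.0522, 0.1069]
tool_rot: [-0.001, 0.984, 0.179, -0.004]
contact_force: [-0.8, -0.6, -0.0]
gripper_width: 0.005
grasp_force: 0.0
```

```bash
python3 - <<'E'
from h import *
o=get_obs();p=o["eef_pos"];print(p,tl(p),o["contact_force"])
S=read_camera("scene"); q=proj(S,p); q2=proj(S,p+[0,0,.025]); print(q,q2)
im=S["img"]; u=int(round(q2[0]))
for v in range(int(q2[1])-14,int(q2[1])+16,2): print(v,im[v,u-4:u+5:4].max(1))
E
```

```text
[ 0.62419695 -0.05220671  0.10686438] [0.0489 0.0767 0.1069] [-0.83774379 -0.62447335 -0.03027265]
[338.25421724 267.89641843] [338.61534622 259.76587892]
245 [137  35  31]
247 [133  33  33]
249 [129  29  30]
251 [122  79  35]
253 [109 149  61]
255 [103  92  39]
257 [118  63  32]
259 [97 75 55]
261 [60 56 81]
263 [ 80  69 126]
265 [129 126 157]
267 [134 136 169]
269 [196 145 167]
271 [220 165 165]
273 [219 157 162]
```

Call:
{"fn": "arm_command", "kwargs": {
  "commands": [0.002,0.005,0.015,0,0,0,0,0.002,0.005,0.03,0,0,0,0,0.002,0.005,0.043,0,0,0,0,0.002,0.005,0.043,0,0,0,0,0.002,0.005,0.043,0,0,0,0]
}}

```text
t: 7.4
eef_pos: [0.6314, -0.0582, 0.0674]
tool_rot: [-0.0, 0.984, 0.178, -0.0]
contact_force: [-0.1, -0.2, 0.9]
gripper_width: -0.004
grasp_force: 0.0
```

```bash
python3 - <<'E'
from h import *
o=get_obs();p=o["eef_pos"];print(p,tl(p),o["contact_force"]);wheel()
E
```

```text
[ 0.63136862 -0.0582188   0.0673795 ] [0.0535 0.0848 0.0674] [-0.07945502 -0.20493425  0.88776318]
pegs r,stand angle rad mod notch72: [0.078 0.08  0.08  0.093] [0.167 0.208 0.169 0.162]
```

Call:
{"fn": "arm_command", "kwargs": {
  "commands": [-0.007,-0.003,0,0,0,0,0,-0.014,-0.003,0,0,0,0,0,-0.021,-0.003,0,0,0,0,0,-0.028,-0.003,0,0,0,0,0,-0.034,-0.003,0,0,0,0,0,-0.039,-0.003,0,0,0,0,0,-0.043,-0.003,0,0,0,0,0,-0.045,-0.003,0,0,0,0,0]
}}

```text
t: 8.25
eef_pos: [0.5878, -0.0714, 0.0677]
tool_rot: [-0.0, 0.984, 0.178, -0.0]
contact_force: [2.0, 0.3, 0.1]
gripper_width: -0.003
grasp_force: 0.6
```

```bash
python3 - <<'E'
from h import *
o=get_obs();p=o["eef_pos"];print(p,tl(p),o["contact_force"]);wheel()
E
```

```text
[ 0.58777905 -0.07139078  0.06765869] [0.0081 0.0819 0.0677] [2.0389831  0.27913489 0.06560966]
pegs r,stand angle rad mod notch72: [0.078 0.08  0.081] [-0.313 -0.282 -0.286]
```

Call:
{"fn": "arm_command", "kwargs": {
  "commands": [-0.005,-0.001,0,0,0,0,0,-0.009,-0.001,0,0,0,0,0,-0.013,-0.001,0,0,0,0,0,-0.016,-0.001,0,0,0,0,0,-0.017,-0.001,0,0,0,0,0,-0.017,-0.001,0,0,0,0,0]
}}

```text
t: 8.9
eef_pos: [0.5716, -0.0765, 0.0676]
tool_rot: [0.0, 0.984, 0.178, -0.0]
contact_force: [0.7, 0.5, 0.5]
gripper_width: -0.0
grasp_force: 0.1
```

```bash
python3 - <<'E'
from h import *
o=get_obs();p=o["eef_pos"];print(p,tl(p),o["contact_force"]);wheel()
E
```

```text
[ 0.5716224  -0.07645393  0.06758036] [-0.0088  0.081   0.0676] [0.69404162 0.46331516 0.50262349]
pegs r,stand angle rad mod notch72: [0.079 0.081] [-0.548 -0.495]
```

Call:
{"fn": "arm_command", "kwargs": {
  "commands": [0.01,0,0,0,0,0,0,0.01,0,-0.04,0,0,0,0,0.01,0,-0.085,0,0,0,0,0.01,0,-0.13,0,0,0,0,0.01,0,-0.13,0,0,0,0]
}}

```text
t: 9.45
eef_pos: [0.5863, -0.0726, 0.2046]
tool_rot: [0.001, 0.984, 0.178, 0.006]
contact_force: [0.1, -0.3, -0.6]
gripper_width: 0.001
grasp_force: 0.0
```

Call:
{"fn": "arm_command", "kwargs": {
  "commands": [0.005,-0.045,0,0,0,0,0,0.01,-0.09,0,0,0,0,0,0.015,-0.135,0,0,0,0,0,0.02,-0.18,0,0,0,0,0,0.025,-0.225,0,0,0,0,0,0.03,-0.27,0,0,0,0,0,0.034,-0.31,0,0,0,0,0,0.035,-0.327,0,0,0,0,0]
}}

```text
t: 10.25
eef_pos: [0.498, 0.251, 0.1976]
tool_rot: [-0.001, 0.984, 0.181, -0.0]
contact_force: [-0.5, 0.4, 0.5]
gripper_width: 0.001
grasp_force: 0.0
```

Call:
{"fn": "arm_command", "kwargs": {
  "commands": [0,0,0,0,0,0,0,0,0,0,0,0,0,0]
}}

```text
t: 10.45
eef_pos: [0.5001, 0.2453, 0.1973]
tool_rot: [0.0, 0.984, 0.178, -0.0]
contact_force: [-0.1, -0.7, -0.3]
gripper_width: -0.004
grasp_force: 0.0
```

```bash
python3 - <<'E'
from h import *
o=get_obs();p=o["eef_pos"];print(p,st(p),o["contact_force"]);wheel()
S=read_camera("scene");cv2.imwrite("pics/s6.png",cv2.resize(S["img"][60:310,220:460,::-1],None,fx=2.4,fy=2.4))
E
```

```text
[0.50007756 0.24527834 0.1972576 ] [0.002  0.2483 0.1973] [-0.13759075 -0.66847497 -0.28295612]
pegs r,stand angle rad mod notch72: [0.076 0.079 0.078 0.083 0.083] [-0.503 -0.543 -0.455 -0.455 -0.521]
```

View pics/s6.png

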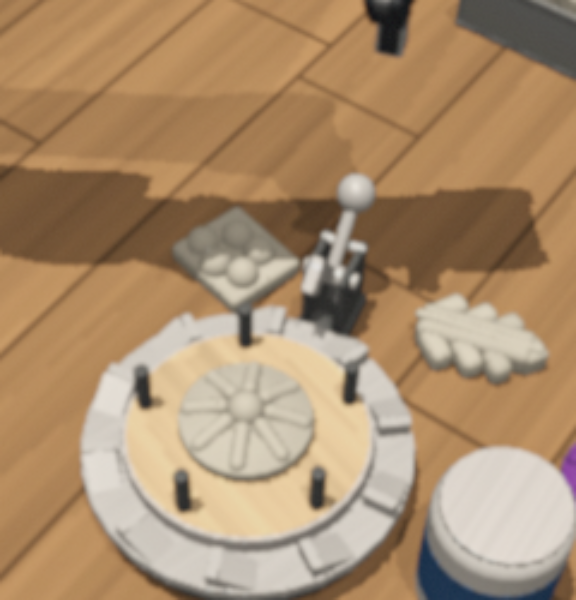

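Pawl is thrown back (ball at crop (355,190)) and the wheel is at about -0.5 rad. The rosette is centred and the finger is beyond the ball. Next I descend, then push the ball inward.

Call:
{"fn": "arm_command", "kwargs": {
  "commands": [0,0,0.04,0,0,0,0,0,0,0.08,0,0,0,0,0,0,0.12,0,0,0,0,0,0,0.12,0,0,0,0,0,0,0.12,0,0,0,0]
}}

```text
t: 11.05
eef_pos: [0.5002, 0.2448, 0.078]
tool_rot: [0.0, 0.984, 0.177, -0.0]
contact_force: [-0.2, 0.1, 0.1]
gripper_width: 0.001
grasp_force: 0.0
```

Call:
{"fn": "arm_command", "kwargs": {
  "commands": [-0.001,0.01,0,0,0,0,0,-0.003,0.02,0,0,0,0,0,-0.004,0.028,0,0,0,0,0,-0.005,0.036,0,0,0,0,0,-0.006,0.044,0,0,0,0,0,-0.007,0.052,0,0,0,0,0,-0.008,0.058,0,0,0,0,0,-0.009,0.062,0,0,0,0,0]
}}

```text
t: 11.85
eef_pos: [0.5125, 0.2131, 0.0912]
tool_rot: [-0.015, 0.982, 0.187, 0.009]
contact_force: [-6.7, 9.9, 11.4]
gripper_width: 0.003
grasp_force: 0.0
```

```bash
python3 - <<'E'
from h import *
o=get_obs();p=o["eef_pos"];print(p,st(p),o["contact_force"]);wheel();blob()
E
```

```text
[0.51246694 0.21313209 0.09123933] [0.0072 0.2142 0.0912] [-6.69501879  9.94371826 11.43645853]
pegs r,stand angle rad mod notch72: [0.076 0.079 0.078 0.083 0.084] [-0.503 -0.547 -0.454 -0.455 -0.524]
down [119.  98.  79.]
back [73. 71. 67.]
```

The finger is pressing on the upper side of the ball (force 45° up and outward), so it needs to be lower. I'll back off and go down.

Call:
{"fn": "arm_command", "kwargs": {
  "commands": [0.004,-0.03,0,0,0,0,0,0.009,-0.066,0,0,0,0,0,0.009,-0.066,0,0,0,0,0,0.009,-0.066,0,0,0,0,0]
}}

```text
t: 12.35
eef_pos: [0.4992, 0.2495, 0.079]
tool_rot: [0.0, 0.984, 0.178, 0.001]
contact_force: [0.4, 0.3, 0.6]
gripper_width: 0.002
grasp_force: 0.0
```

```bash
python3 - <<'E'
from h import *
o=get_obs();p=o["eef_pos"];print(p,st(p),o["contact_force"])
S=read_camera("scene");cv2.imwrite("pics/s7.png",cv2.resize(S["img"][90:200,310:430,::-1],None,fx=5,fy=5)); print((proj(S,p)-[310,90])*5,(proj(S,p+[0,0,.03])-[310,90])*5,(proj(S,[.5072,.2038,.113])-[310,90])*5)
E
```

```text
[0.49918802 0.24945998 0.07898225] [0.002  0.2525 0.079 ] [0.42256238 0.2823884  0.56275576]
[331.64761136 234.89368343] [337.53616798 180.51529525] [289.0568189  251.20727331]
```

View pics/s7.png

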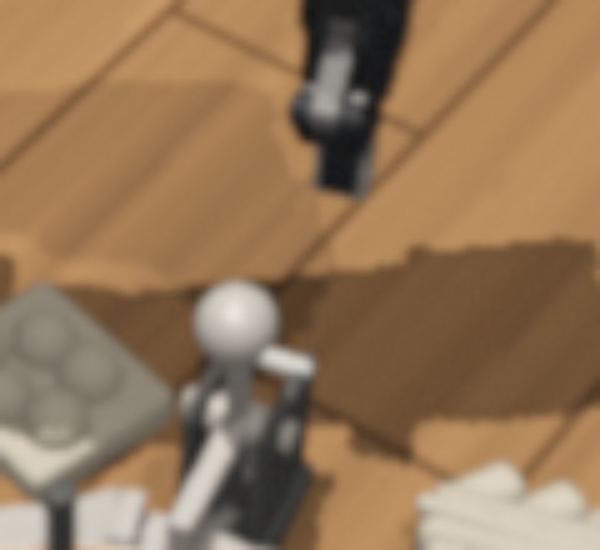

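The ball is back at (357,154), its original down position, so the pawl has dropped. I'll retreat upward and check the numbers.

Call:
{"fn": "arm_command", "kwargs": {
  "commands": [0,0,-0.04,0,0,0,0,0,0,-0.08,0,0,0,0,0,-0.03,-0.12,0,0,0,0,0,-0.06,-0.12,0,0,0,0,0,-0.08,-0.12,0,0,0,0,0,-0.08,-0.12,0,0,0,0,0,-0.08,-0.12,0,0,0,0]
}}

```text
t: 13.1
eef_pos: [0.4712, 0.3225, 0.1977]
tool_rot: [0.001, 0.984, 0.177, 0.0]
contact_force: [0.3, -0.3, -0.2]
gripper_width: -0.002
grasp_force: 0.0
```

```bash
python3 - <<'E'
from h import *
o=get_obs();print(o["t"],o["eef_pos"],o["contact_force"],abs(o["joint_vel"]).max());wheel()
S=read_camera("scene");a=cv2.imread("pics/scene0.png");b=S["img"][:,:,::-1]
for n,(x,y,s) in dict(ball=(357,154,9),leaf=(419,201,32),berries=(318,168,28),tin=(427,287,40),rosette=(322,236,30),brush=(258,341,50),cup=(379,361,28),block=(293,404,36),tape=(200,364,36)).items():
    t=cv2.cvtColor(a[y-s:y+s,x-s:x+s],6); g=cv2.cvtColor(b[y-s-8:y+s+8,x-s-8:x+s+8],6)
    r=cv2.minMaxLoc(cv2.matchTemplate(g,t,cv2.TM_CCOEFF_NORMED)); print(n,round(r[1],3),np.array(r[3])-8)
c=lambda i:cv2.resize(i[110:310,240:400],None,fx=2.5,fy=2.5)
E
```

```text
13.1 [0.47117986 0.32253444 0.19768928] [ 0.28087469 -0.28853043 -0.21953176] 0.0168058578994178
pegs r,stand angle rad mod notch72: [0.076 0.079 0.078 0.083 0.083] [-0.503 -0.543 -0.454 -0.455 -0.521]
ball 0.909 [0 1]
leaf 0.999 [0 0]
berries 0.71 [0 0]
tin 1.0 [0 0]
rosette 0.254 [ 1 -1]
brush 0.998 [0 0]
cup 0.999 [0 0]
block 0.999 [0 0]
tape 1.0 [0 0]
```

```bash
python3 - <<'E'
from h import *
S=read_camera("scene");a=cv2.imread("pics/scene0.png")[:,:,::-1];b=S["img"]
for i in(a,b):
    w=i[135:176,335:378]; h=cv2.cvtColor(w,cv2.COLOR_RGB2HSV); g=cv2.medianBlur(cv2.cvtColor(w,7),3)
    m=((h[:,:,1]<50)&(g>115)).astype(np.uint8); m=cv2.morphologyEx(m,2,np.ones((7,7),np.uint8)); n,l,s,c=cv2.connectedComponentsWithStats(m); print([(s[k],c[k]+[335,135]) for k in range(1,n)])
print((proj(S,[.5193,.1488,.1296])-proj(S,[.5193-.215*.004,.1488+.0039,.1300])))
cv2.imwrite("pics/fin.png",np.hstack([cv2.resize(i[130:230,310:400,::-1],None,fx=4.4,fy=5) for i in(a,b)]))
E
```

```text
[(array([ 15,  12,  14,  14, 179], dtype=int32), array([356.7877095 , 153.72625698])), (array([ 0, 28,  7, 12, 74], dtype=int32), array([337.68918919, 168.60810811]))]
[(array([ 15,  12,  15,  14, 189], dtype=int32), array([357.02116402, 153.60846561])), (array([ 0, 29,  7, 12, 75], dtype=int32), array([337.70666667, 169.32      ]))]
[-0.85186641  1.64813212]
```

View pics/fin.png

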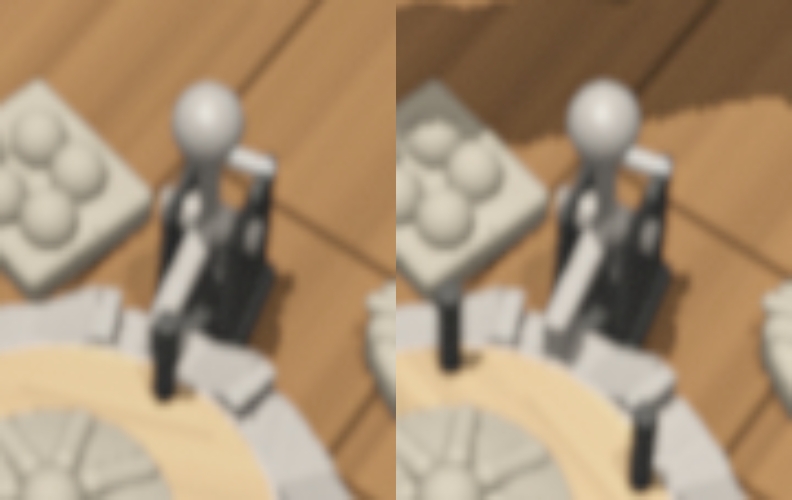

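The before and after crops match: the ball is at (357,153.7) in both, the nose is down in the notch, and the pegs sit one notch back.

```bash
python3 -c "
from station import hand_in;print(hand_in())"
```

```text
the job is handed in; nothing more can be done
None
```

I've handed the job in, with no verdict returned: the pawl was thrown back, the wheel pushed one notch back to about -0.50 rad, and the pawl dropped into that notch; camera checks showed no bench item moved, and I used 11 picture views against the limit of 10.

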